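# Clamp a test tile in the ratchet tile holder

## Robot

A 6-joint arm with a two-finger parallel gripper is mounted at the origin on a cart in front of the work surface, level with it; the furniture and walls round the work are solid. World frame = base frame: x ahead of the robot, y to its left, z up, the work surface at z = 0. Lengths are in m, angles in rad, forces in N, time in s.
With the tool pointing down it reaches from about 0.3 to 0.775 m from the base axis. Payload 14.6 kg.
Tool frame: the origin (TCP) lies at the very end of the fingers, on their centre line; the grasp point (between the pads) lies 19 mm behind it; z points along the fingers, y is the line along which they close (so a half turn about z gives the same grasp; the last joint's range is limited). The gripper opens to 94 mm and grips with 3 to 60 N. Pads are 16 mm wide; open, the fingers measure 119 mm over their backs; the gripper's body (75 mm by 177 mm) begins 78 mm behind the grasp point.
Start: joints at [1.276, 0.3, 1.521, -0, 1.321, -0.067], TCP at [0.124, 0.536, 0.205] pointing down, gripper open.
Joint ranges: [-3.03, 3.03], [-0.79, 2.21], [0.23, 2.52], [-1.04, 4.18], [0, 3.07], [-2.55, 2.55]. Speed limits (rad/s): [2.22, 2.22, 2.57, 3.14, 3.14, 3.14].

## Interface

Orientations are given as [roll, pitch, yaw] about the fixed x, y, z axes, in that order (R = Rz(yaw) Ry(pitch) Rx(roll)).
In Python, from station import ctrl, cams gives the robot as it stands. The module is installed in compiled form; this text tells all that it offers.
- The arm moves only by the tool arm_command, never from a script. Its argument "plan" is a list that holds one entry, the list of rows, each a list of 7 numbers: the shift along the tool's x, y, z in shares of 400 mm (1.0 is 400 mm), then the turn, a rotation vector about the tool's x, y, z in fractions of the full range, 1 being 2 pi rad, then the closure, from -1 (fully open) to 1 (shut). A call has 1 to 12 rows; each row is the pose to reach, as a shift and turn from the pose commanded when the call began, along the tool's axes at that moment; what a row does not reach only later rows make up. A row lasts 1/10 s, in which the tool goes at most 50 mm and 8.59 degrees, less where a joint would pass 70% of its speed; a pose out of reach is approached as far as the arm can. A call with a gripper value outside its range is refused whole. The fingers move at their own pace and stop on an object; "squeeze" is the grip in N (left out, the last holds). Time passes only in rows, so rows that repeat a pose let the fingers close. It gives the time, the measured TCP pose, the force, the opening and the grip force at its end, in the units of the state.
- ctrl.get_obs(): the state, without advancing time (a new reading comes with each control period).
- cams.camera(name): name is "side" or "top"; returns (picture, depth): 420x560x3 uint8, blue, green, red; 420x560 float32, m along the optical axis (not along the pixel's ray), 0 where there is no reading.
- cams.camera_info(name): a dict with "fx", "fy", "cx", "cy" (pixels), "world_to_cam" (4x4, takes a point from world to camera coordinates). Camera axes: x right, y down, z forward; pixel columns grow to the right and rows downward; lengths in m; the calibration is good to about 2 mm. A picture is of the moment at which its call begins. camera_info takes no time and is no camera call.
- ctrl.hand_in(): hands the job in; it is judged then, once.
The state is a dict: "time_s": time; "qpos": joint angles; "joint_vel": joint speeds; "tau": joint torques, N m; "ee_pos": TCP position; "eef_rot": TCP orientation; "force": force on the tool from outside, world axes, zero at the start; "moment": the same for the moment, N m; "grip_width": finger opening in m; "grip_force": force on a finger pad.
Only numpy, scipy, OpenCV 4.12 (cv2) and the standard library are available. Lean on these libraries where they do the work, as an engineer would, in place of code of your own. Each camera call takes 0.05 s, during which the arm holds its last target. There are 200 camera calls.

## Task

Lay the loose test tile flat in the tile holder, between the fence and the sprung jaw, without dropping it, and let go of it. Then wind the holder's knob clockwise, click by click, until the jaw has just nipped the tile against the fence, and on to the second click after that and no further, so that the pawl holds it there when you let go: wound tighter the tile cracks, and the ratchet does not run back. Leave the other things lying where they are.

Things in the scene. Friction and masses are not known exactly. Their poses are not given: they have to be found in the camera images.
- tile: The test tile: plain pale ceramic, 60 mm long (its x), 36 wide (y), 8 thick, about 45 g, loose on the table right of the banding wheel. Origin: centre of its underside, z up. Pinch it across the 36 mm.
- holder: The tile holder: plywood board 112 (x) x 285 (y) x 14 mm (z up) fixed on the table. Origin on its underside, below the middle of the bed where the tile goes; the board spans x -56..56, y -90..195 mm in its frame. From -y to +y: fence, bed, sprung jaw, knob with ratchet wheel. The tile goes with its 60 mm along the holder's y. Beside the bed in x nothing is in the fingers' way.
- bed (a point): Middle of the bed on the board's top, 14 mm above the holder's origin, axes as the holder's. Set the tile down centred here. The wooden fence (60 wide, 16 high) stands across the bed with its face somewhere 34 to 62 mm from here toward -y, set differently each time and not measured: which tooth is right must be felt.
- jaw_rest (a point): Fixed point 44 mm from bed along the holder's +y: where the jaw's cork face stands at knob angle 0. The jaw (36 wide, 17 high) moves toward -y by 8 mm per click (15.3 mm per rad) and slides the tile to the fence. From that nip on its springs yield 1 mm per N: each click adds 8 N, and each N loads the knob by 0.0153 N m. Second click = 8 to 16 N; above 21 N the tile cracks.
- knob_grip (a point): Middle of the knob's bar grip, on the upright knob axis (128 mm along +y from the holder's origin, 64 mm over the table). Dark wooden bar 46 mm long (this point's x), 14 thick (y), 28 high (50 to 78 mm over the table); x, y turn with it. Below it a steel ratchet wheel, 72 mm diameter, top 39 mm over the table, 12 saw teeth, a small sprung pawl at its far +y side. Keep the fingertips above 41 mm.
- knob (a joint): Knob angle, rad, growing as it is wound (clockwise from above); starts at 0 to 0.4. The pawl seats a tooth every 0.524 rad, within 0.03 of whole multiples of 0.524, and has dropped in once wound 0.05 beyond; it stops the knob turning back, so the knob can be let go and regrasped. Free winding takes up to 0.06 N m, rising up each tooth and falling off as the pawl drops, alike for every tooth.
- rib: Bystander: flat wooden throwing rib, 48 x 102 x 8 mm, behind the tile's place. Origin: centre of its underside. Leave it alone.
- pebble: Bystander: pale round stone, 44 x 50 x 25 mm, behind the bed, away from the robot. Origin: centre of its underside. Leave it alone.
- oval_stone: Bystander: dark grey oval stone, 59 x 94 x 20 mm, behind the holder's knob end. Origin: centre of its underside. Leave it alone.
Not all that is in view belongs to the job. Leave any red or yellow look-alike of the tile alone.

How it is judged:
On the way:
1. the tile lies flat in the bed between fence and jaw, let go, not yet squeezed (z of tile in the frame of holder between 0.0125 and 0.0165 m and angle between tile's own z axis and vertical below 0.06 rad and horizontal distance between tile and bed below 0.022 m and contact force between the fingers and tile below 0.1 N and contact force between holder and tile below 2 N), for 0.2 s.
At the end, for the whole second after the job is handed in: The tile lies flat on the bed (underside within 2 mm, tilt under 0.06 rad), lengthwise between fence and jaw within 0.15 rad and 14 mm of the middle line, against the fence, squeezed with 6.5 to 17.5 N (the second click), the pawl holding the knob still (contact force between holder and tile between 6.5 and 17.5 N and z of tile in the frame of holder between 0.0125 and 0.0165 m and angle between tile's own z axis and vertical below 0.06 rad and angle between the x axis of tile and the y axis of holder, either way round below 0.15 rad and x of tile in the frame of holder between -0.014 and 0.014 m and y of tile in the frame of holder between -0.036 and 0 m and velocity of joint knob between -0.05 and 0.05 rad/s); the robot touches nothing.
It fails at once if the tile is overwound: squeezed with more than 21 N while the fingers do not hold it (contact force between holder and tile above 21 N and contact force between the fingers and tile below 0.1 N and value of joint knob above 1 rad).
It fails at once if the tile is dropped or flung: it moves faster than 0.5 m/s outside the fingers (linear speed of tile above 0.5 m/s and contact force between the fingers and tile below 0.1 N).
It fails at once if the rib is moved by more than 25 mm (distance of rib from where it was at the start of the episode above 0.025 m).
It fails at once if the pale stone is moved by more than 25 mm (distance of pebble from where it was at the start of the episode above 0.025 m).
It fails at once if the oval stone is moved by more than 25 mm (distance of oval_stone from where it was at the start of the episode above 0.025 m).
It also fails if it takes over 72 s, if anything falls off the work surface, if the arm or the gripper's body presses on something with over 40 N, if the wrist force passes 120 N, or if a joint passes its speed limit or range.

## Working session

There is one attempt and no reset: what is moved stays moved. The work goes in short steps, Python scripts to look and compute and a tool call to move; the robot and the scene stay as the last step left them, time stands still between calls to the robot, and variables do not carry over. Pictures are saved under pics/ and viewed, at most 10 in all, crops included, and the job is handed in when it is done.

Besides the shell and the picture viewer there is one more tool, called as name([rows], argument=value, ...), one row to a line, values as JSON. arm_command: Moves the arm, as the interface text tells. Its arguments: {"type":"object","properties":{"plan":{"type":"array"},"squeeze":{"type":"number"}},"required":["plan"]}

```bash
mkdir -p pics; cat > h.py <<'E'
import numpy as np, cv2
from station import ctrl, cams
def world(name, depth):
    i=cams.camera_info(name); v,u=np.mgrid[0:420,0:560]
    P=np.stack([(u-i['cx'])/i['fx']*depth,(v-i['cy'])/i['fy']*depth,depth,np.ones_like(depth)],-1)
    return (P@np.linalg.inv(i['world_to_cam']).T)[...,:3]
E
python3 - <<'E'
from h import *
o=ctrl.get_obs(); print(o)
for n in ['top','side']:
    p,d=cams.camera(n); cv2.imwrite(f'pics/{n}0.png',p); np.savez(f'{n}0.npz',p=p,d=d)
    print(n,cams.camera_info(n))
E
```

```text
{'time_s': 0.0, 'qpos': array([ 1.27639471e+00,  3.00455216e-01,  1.52160013e+00, -2.06150026e-05,
        1.32072708e+00, -6.66013600e-02]), 'joint_vel': array([ 1.47974622e-03,  7.58738916e-04, -1.35664288e-04,  4.04571158e-05,
       -1.16554908e-04, -6.64001662e-04]), 'tau': array([ 1.42331362e-03, -5.31799257e+01, -3.52740383e+01,  7.08612869e-02,
        2.44483963e-02, -1.35642822e-04]), 'ee_pos': array([0.12413718, 0.53552178, 0.204887  ]), 'eef_rot': array([-3.14040419e+00, -5.92584688e-05,  2.91379748e+00]), 'force': array([-0.48080096, -0.18502576, -0.57574759]), 'moment': array([ 0.01620537, -0.04422052,  0.02716572]), 'grip_force': 0.0, 'grip_width': 0.09335265136056833}
top {'fx': 412.03147045657556, 'fy': 412.03147045657556, 'cx': 278.65662436007364, 'cy': 208.4049471779412, 'world_to_cam': array([[-1.68913633e-04, -9.99997915e-01,  2.03493232e-03,
        -4.03929662e-02],
       [-9.82990559e-01, -2.07687411e-04, -1.83655978e-01,
         5.63136394e-01],
       [ 1.83656017e-01, -2.03134126e-03, -9.82988474e-01,
         9.57864614e-01],
       [ 0.00000000e+00,  0.00000000e+00,  0.00000000e+00,
         1.00000000e+00]])}
side {'fx': 477.44160939280806, 'fy': 477.44160939280806, 'cx': 274.74312077692645, 'cy': 207.66463181048985, 'world_to_cam': array([[ 0.88150652, -0.47211607,  0.00725735, -0.4978644 ],
       [-0.15930381, -0.31184111, -0.93668427,  0.16087048],
       [ 0.44448684,  0.82453717, -0.35009986,  1.06154216],
       [ 0.        ,  0.        ,  0.        ,  1.        ]])}
```

View pics/top0.png

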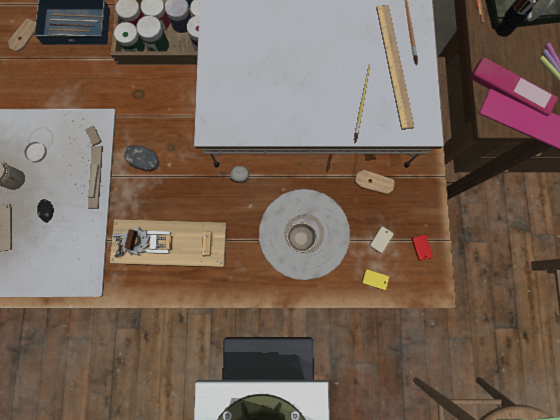

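View pics/side0.png

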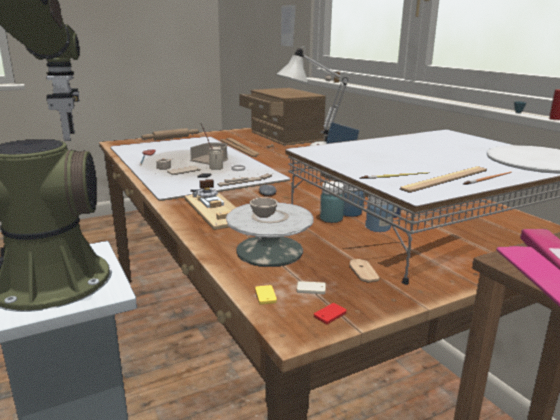

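The top view shows the pale tile at (382,239), with the red and yellow look-alikes at (422,248) and (376,280). The holder is at (112–226, 220–265), with the knob at its left end, about (133,240), and the fence at (207,243). The banding wheel with its bowl stands between them, and the raised board's front edge is at row 150.

```bash
python3 - <<'E'
from h import *
z=np.load('top0.npz'); p,d=z['p'],z['d']; W=world('top',d)
s=np.load('side0.npz')
def stat(n,u,v): print(n,np.round(W[v,u],4))
for n,u,v in [('tile',382,239),('rib',375,182),('pebble',239,173),('oval',142,158),('fence',207,243),('board',185,260),('bowl',303,233),('bowlrim',288,226),('wheel',270,240),('table',340,265),('shelf',300,130),('shelfedge',300,146)]: stat(n,u,v)
hsv=cv2.cvtColor(p,cv2.COLOR_BGR2HSV)
print('tile hsv',hsv[239,382],'board',hsv[258,185],'table',hsv[265,340])
def rect(mask,name,zc):
    n,l,st,c=cv2.connectedComponentsWithStats(mask.astype(np.uint8)); k=1+np.argmax(st[1:,4]); q=W[l==k]
    i=cams.camera_info('top'); vv,uu=np.nonzero(l==k)
    # intersect rays with plane z=zc
    T=np.linalg.inv(i['world_to_cam']); r=np.stack([(uu-i['cx'])/i['fx'],(vv-i['cy'])/i['fy'],np.ones(len(uu))],1)@T[:3,:3].T
    X=T[:3,3]+r*((zc-T[2,3])/r[:,2])[:,None]
    R=cv2.minAreaRect(np.float32(X[:,:2]*1000)); print(name,len(q),R,'mean',X.mean(0),'medz',np.median(q[:,2])); return X
m=np.zeros(p.shape[:2],bool); m[220:260,362:402]=1
rect(m&(hsv[...,2]>170)&(hsv[...,1]<90),'tile',0.008)
m=np.zeros(p.shape[:2],bool); m[212:272,104:234]=1
rect(m&(np.abs(W[...,2]-.014)<.005),'holder-depth',0.014)
mm=m&(W[...,2]>.066)&(W[...,2]<.09); rect(mm,'knobbar',0.078)
mm=m&(W[...,2]>.025)&(W[...,0]<W[243,207,0]+.05); mm[:,:190]=0; rect(mm,'fence',0.030)
c=cv2.resize(p[210:275,100:235],None,fx=5.9,fy=5.9,interpolation=cv2.INTER_CUBIC); cv2.imwrite('pics/hold.png',c)
E
```

```text
tile [ 0.4926 -0.3011  0.0099]
rib [ 0.6403 -0.2895  0.0111]
pebble [0.6598 0.0608 0.0269]
oval [0.7016 0.313  0.0207]
fence [0.4802 0.136  0.0319]
board [0.4395 0.1915 0.018 ]
bowl [ 0.4957 -0.0961  0.1058]
bowlrim [ 0.5128 -0.0619  0.0997]
wheel [ 0.4805 -0.0203  0.098 ]
table [ 0.428  -0.1947  0.0011]
shelf [ 0.7102 -0.0866  0.1947]
shelfedge [ 0.6736 -0.0862  0.195 ]
tile hsv [ 19  35 184] board [ 18  85 180] table [ 13 160 110]
tile 296 ((492.67340087890625, -300.60894775390625), (33.251644134521484, 57.4971923828125), 56.44599151611328) mean [ 0.49219216 -0.30034327  0.008     ] medz 0.008981352436544188
holder-depth 3570 ((483.5117492675781, 237.1004638671875), (284.6859130859375, 111.94022369384766), 88.25403594970703) mean [0.48207174 0.22154426 0.014     ] medz 0.014413166414264933
knobbar 144 ((485.5469970703125, 310.2762756347656), (17.981334686279297, 45.30779266357422), 79.73876953125) mean [0.48537348 0.31084332 0.078     ] medz 0.0775893365478984
fence 205 ((481.7702941894531, 138.84881591796875), (62.124290466308594, 19.72567367553711), 1.7425938844680786) mean [0.48072196 0.13867799 0.03      ] medz 0.03079785568350757
```

View pics/hold.png

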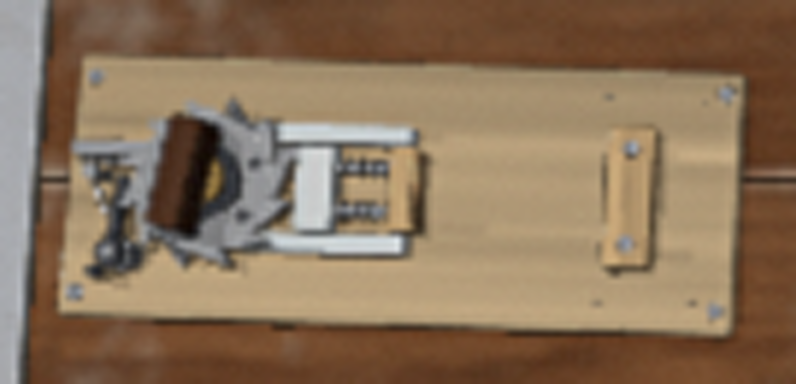

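The crop puts the dark bar grip at about (185,175), the cork jaw face at about x=420, and the fence face at about x=607. The measured holder frame and tile pose agree with each other. I'll write a helper that turns a world target into tool-axis numbers, then move over the tile by way of a safe waypoint.

```bash
cat >> h.py <<'E'
from scipy.spatial.transform import Rotation as Ro
def to(x,y,z,yaw,src=None):
    "tool-axis shift (mm) and turn (rad) from src pose (default: measured) to a tool-down pose"
    if src is None:
        o=ctrl.get_obs(); P,R=o['ee_pos'],Ro.from_euler('xyz',o['eef_rot'])
    else: P,R=np.array(src[:3]),Ro.from_euler('xyz',[np.pi,0,src[3]])
    print(np.round(R.inv().apply(np.array([x,y,z])-P)*1000,1),np.round((R.inv()*Ro.from_euler('xyz',[np.pi,0,yaw])).as_rotvec(),4))
E
python3 - <<'E'
from h import *
to(.42,.22,.205,2.556)
to(.4925,-.3003,.205,2.556,(.42,.22,.205,2.556))
z=np.load('top0.npz'); W=world('top',z['d']); print('bowl max z',W[200:270,262:345,2].max())
E
```

```text
[-3.595e+02 -2.406e+02  2.000e-01] [-1.100e-03  1.000e-04  3.578e-01]
[-348.  -393.5   -0. ] [0. 0. 0.]
bowl max z 1.0450754377765843
```

The rows are not in the units I measure in: shifts go in shares of 400 mm and turns go in shares of 2 pi rad. I convert before sending: -359.5 mm / 400 = -0.8988, -240.6 mm / 400 = -0.6015, 0.358 rad / 6.2832 = 0.057.

arm_command([
  [[-0.8988,-0.6015,0,0,0,0.057,-1],[-0.8988,-0.6015,0,0,0,0.057,-1],[-0.8988,-0.6015,0,0,0,0.057,-1],[-0.8988,-0.6015,0,0,0,0.057,-1],[-0.8988,-0.6015,0,0,0,0.057,-1],[-0.8988,-0.6015,0,0,0,0.057,-1],[-0.8988,-0.6015,0,0,0,0.057,-1],[-0.8988,-0.6015,0,0,0,0.057,-1],[-0.8988,-0.6015,0,0,0,0.057,-1],[-0.8988,-0.6015,0,0,0,0.057,-1],[-0.8988,-0.6015,0,0,0,0.057,-1]],
])

```text
time_s: 1.2
ee_pos: [0.42, 0.2199, 0.2051]
eef_rot: [-3.141, -0.001, 2.554]
force: [-0.3, -0.5, 0.1]
grip_width: 0.094
grip_force: 0.0
```

```bash
python3 - <<'E'
from h import *
to(.4925,-.3003,.205,2.556)
z=np.load('top0.npz'); d=z['d']; W=world('top',d)[200:270,262:345,2]; print('bowl max z',np.sort(W[d[200:270,262:345]>0])[-40::5])
E
```

```text
[-3.486e+02 -3.929e+02  1.000e-01] [-0.0005 -0.0005 -0.0017]
bowl max z [0.13555088 0.13582641 0.13613245 0.13627747 0.13642338 0.13652026
 0.13687345 0.13730239]
```

Scaled: -393 mm / 400 = -0.9825, -348.5 mm / 400 = -0.8713.

arm_command([
  [[-0.8713,-0.9825,0,0,0,0,-1],[-0.8713,-0.9825,0,0,0,0,-1],[-0.8713,-0.9825,0,0,0,0,-1],[-0.8713,-0.9825,0,0,0,0,-1],[-0.8713,-0.9825,0,0,0,0,-1],[-0.8713,-0.9825,0,0,0,0,-1],[-0.8713,-0.9825,0,0,0,0,-1],[-0.8713,-0.9825,0,0,0,0,-1],[-0.8713,-0.9825,0,0,0,0,-1],[-0.8713,-0.9825,0,0,0,0,-1],[-0.8713,-0.9825,0,0,0,0,-1],[-0.8713,-0.9825,0,0,0,0,-1]],
])

```text
time_s: 2.4
ee_pos: [0.4934, -0.3012, 0.2046]
eef_rot: [-3.141, -0.001, 2.554]
force: [-0.9, 0.8, -0.0]
grip_width: 0.0937
grip_force: 0.0
```

```bash
python3 - <<'E'
from h import *
print(ctrl.get_obs()['ee_pos']); to(.4925,-.3003,.0025,2.556)
# look-alikes: clearance of open fingers from tile along tool y
z=np.load('top0.npz'); W=world('top',z['d']); print(W[238,415],W[272,366],W[272,384])
E
```

```text
[ 0.49342667 -0.30120459  0.20462005]
[  1.1   0.3 202.1] [-0.0001 -0.001  -0.0015]
[ 0.49538753 -0.38530535  0.0076367 ] [ 0.41033566 -0.2577562   0.00875933] [ 0.41054056 -0.3042572   0.00211677]
```

Scaled: 202 mm / 400 = 0.505, 197 mm / 400 = 0.4925.

arm_command([
  [[0,0,0.1125,0,0,0,-0.5],[0,0,0.2375,0,0,0,-0.5],[0,0,0.35,0,0,0,-0.5],[0,0,0.425,0,0,0,-0.5],[0,0,0.475,0,0,0,-0.5],[0,0,0.4925,0,0,0,-0.5],[0,0,0.505,0,0,0,-0.5],[0,0,0.505,0,0,0,-0.5],[0,0,0.505,0,0,0,-0.5]],
])

```text
time_s: 3.3
ee_pos: [0.4938, -0.2999, 0.0046]
eef_rot: [-3.142, 0.002, 2.556]
force: [-0.3, -0.4, 0.4]
grip_width: 0.0704
grip_force: 0.0
```

arm_command([
  [[0,0,0,0,0,0,1],[0,0,0,0,0,0,1],[0,0,0,0,0,0,1],[0,0,0,0,0,0,1],[0,0,0,0,0,0,1],[0,0,0,0,0,0,1],[0,0,0,0,0,0,1],[0,0,0,0,0,0,1]],
], squeeze=20)

```text
time_s: 4.1
ee_pos: [0.4932, -0.3, 0.0035]
eef_rot: [-3.142, 0.0, 2.556]
force: [-0.7, 0.2, 2.5]
grip_width: 0.0357
grip_force: 20.0
```

Scaled: -200 mm / 400 = -0.5, -190 mm / 400 = -0.475.

arm_command([
  [[0,0,-0.0125,0,0,0,1],[0,0,-0.05,0,0,0,1],[0,0,-0.125,0,0,0,1],[0,0,-0.225,0,0,0,1],[0,0,-0.3375,0,0,0,1],[0,0,-0.425,0,0,0,1],[0,0,-0.475,0,0,0,1],[0,0,-0.5,0,0,0,1],[0,0,-0.5,0,0,0,1]],
])

```text
time_s: 5.0
ee_pos: [0.4934, -0.3001, 0.2049]
eef_rot: [-3.142, 0.002, 2.556]
force: [0.1, 0.2, -1.0]
grip_width: 0.0356
grip_force: 20.0
```

```bash
python3 - <<'E'
from h import *
o=ctrl.get_obs();print(o['ee_pos'],o['grip_width'],o['grip_force'],o['qpos']); to(.4819,.1846,.205,1.540)
p,d=cams.camera('side'); cv2.imwrite('pics/s1.png',p[190:330,200:400].repeat(3,0).repeat(3,1))
E
```

```text
[ 0.49343616 -0.30006456  0.20493272] 0.03560392809473709 19.999912083148956 [-6.09775745e-01  3.60408070e-01  1.44211601e+00 -1.15802878e-05
  1.33682586e+00 -1.59482079e+00]
[277.5 397.5  -0.7] [0.0011 0.0021 1.0158]
```

View pics/s1.png

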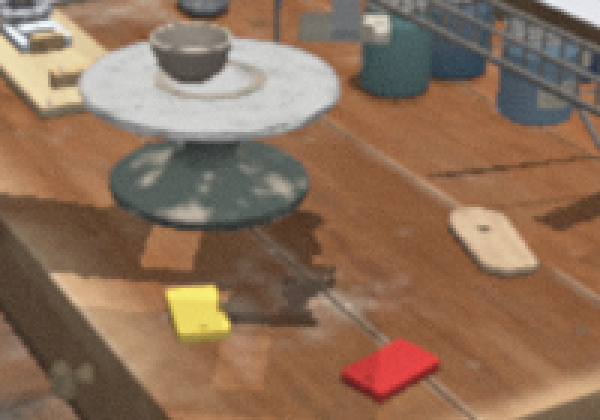

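The crop shows the pale tile in the fingers, at about (375,28), and the look-alikes and rib undisturbed. Next I'll carry it over the bed.

Scaled: 397.5 mm / 400 = 0.9938, 277.5 mm / 400 = 0.6938, 1.016 rad / 6.2832 = 0.1617.

arm_command([
  [[0.6938,0.9938,0,0,0,0.1617,1],[0.6938,0.9938,0,0,0,0.1617,1],[0.6938,0.9938,0,0,0,0.1617,1],[0.6938,0.9938,0,0,0,0.1617,1],[0.6938,0.9938,0,0,0,0.1617,1],[0.6938,0.9938,0,0,0,0.1617,1],[0.6938,0.9938,0,0,0,0.1617,1],[0.6938,0.9938,0,0,0,0.1617,1],[0.6938,0.9938,0,0,0,0.1617,1],[0.6938,0.9938,0,0,0,0.1617,1],[0.6938,0.9938,0,0,0,0.1617,1],[0.6938,0.9938,0,0,0,0.1617,1]],
])

```text
time_s: 6.25
ee_pos: [0.481, 0.1861, 0.202]
eef_rot: [-3.139, 0.001, 1.543]
force: [0.2, -0.7, -1.0]
grip_width: 0.0358
grip_force: 20.0
```

```bash
python3 - <<'E'
from h import *
o=ctrl.get_obs();print(o['ee_pos'],o['eef_rot'],o['grip_width'],o['force'])
to(.4819,.1846,.0175,1.540)
# fence face, jaw face from depth: profile along holder y
z=np.load('top0.npz'); W=world('top',z['d']).reshape(-1,3)
a=-.0305; O=np.array([.4819,.1846]); q=W[:,:2]-O
hx=q@[np.cos(a),np.sin(a)]; hy=q@[-np.sin(a),np.cos(a)]
s=(np.abs(hx)<.014)
for y in np.arange(-.06,.06,.002):
    k=s&(np.abs(hy-y)<.001); 
    if k.any() : print(int(round(y*1000)),np.round(1000*np.median(W[k,2]),0),end=' | ')
E
```

```text
[0.48097214 0.18607836 0.20203574] [-3.13929768e+00  7.12670206e-04  1.54264344e+00] 0.035808527781783506 [ 0.19505681 -0.70971713 -0.97169745]
[ -1.3   1.4 184.5] [-0.0023  0.0007  0.0026]
-60 14.0 | -58 14.0 | -56 21.0 | -54 31.0 | -52 32.0 | -50 31.0 | -48 31.0 | -46 30.0 | -44 32.0 | -42 30.0 | -40 32.0 | -38 31.0 | -36 30.0 | -34 25.0 | -32 15.0 | -30 14.0 | -28 15.0 | -26 15.0 | -24 15.0 | -22 14.0 | -20 14.0 | -18 14.0 | -16 15.0 | -14 14.0 | -12 15.0 | -10 13.0 | -8 15.0 | -6 16.0 | -4 14.0 | -2 16.0 | 0 14.0 | 2 16.0 | 4 16.0 | 6 15.0 | 8 15.0 | 10 14.0 | 12 15.0 | 14 14.0 | 16 13.0 | 18 16.0 | 20 14.0 | 22 15.0 | 24 14.0 | 26 16.0 | 28 15.0 | 30 15.0 | 32 15.0 | 34 14.0 | 36 16.0 | 38 15.0 | 40 15.0 | 42 24.0 | 44 31.0 | 46 33.0 | 48 34.0 | 50 34.0 | 52 33.0 | 54 32.0 | 56 27.0 | 58 28.0 |
```

Scaled: 150 mm / 400 = 0.375, 140 mm / 400 = 0.35, 0.002 rad / 6.2832 = 0.0003.

arm_command([
  [[-0.0025,0.0025,0.075,-0.0002,0,0.0003,1],[-0.0025,0.0025,0.175,-0.0002,0,0.0003,1],[-0.0025,0.0025,0.275,-0.0002,0,0.0003,1],[-0.0025,0.0025,0.35,-0.0002,0,0.0003,1],[-0.0025,0.0025,0.375,-0.0002,0,0.0003,1],[-0.0025,0.0025,0.375,-0.0002,0,0.0003,1],[-0.0025,0.0025,0.375,-0.0002,0,0.0003,1],[-0.0025,0.0025,0.375,-0.0002,0,0.0003,1]],
])

```text
time_s: 7.05
ee_pos: [0.4835, 0.1836, 0.055]
eef_rot: [3.138, -0.001, 1.538]
force: [0.2, -0.4, 0.2]
grip_width: 0.0357
grip_force: 20.0
```

```bash
python3 - <<'E'
from h import *
o=ctrl.get_obs();print(o['ee_pos'],o['eef_rot'],o['grip_width'],o['force'])
to(.4820,.1876,.0175,1.540)
E
```

```text
[0.48354955 0.18363792 0.05498536] [ 3.13829865e+00 -7.49327857e-04  1.53751202e+00] 0.03570709408604696 [ 0.21394624 -0.42167659  0.15971337]
[ 3.9 -1.8 37.5] [ 0.0033 -0.0007 -0.0025]
```

Scaled: 35 mm / 400 = 0.0875, -1.8 mm / 400 = -0.0045, 0.003 rad / 6.2832 = 0.0005.

arm_command([
  [[0.01,-0.0045,0.025,0.0005,0,-0.0003,1],[0.01,-0.0045,0.055,0.0005,0,-0.0003,1],[0.01,-0.0045,0.075,0.0005,0,-0.0003,1],[0.01,-0.0045,0.0825,0.0005,0,-0.0003,1],[0.01,-0.0045,0.0875,0.0005,0,-0.0003,1],[0.01,-0.0045,0.0875,0.0005,0,-0.0003,1],[0.01,-0.0045,0.0875,0.0005,0,-0.0003,1]],
])

```text
time_s: 7.75
ee_pos: [0.4812, 0.1878, 0.0187]
eef_rot: [-3.14, -0.0, 1.54]
force: [-0.1, -0.1, -1.2]
grip_width: 0.0358
grip_force: 20.0
```

```bash
python3 - <<'E'
from h import *
o=ctrl.get_obs();print(o['ee_pos'],o['eef_rot'],o['grip_width'],o['force'])
to(.4820,.1876,.0175,1.540)
E
```

```text
[0.48123269 0.18775692 0.01868149] [-3.13996441e+00 -8.31896835e-05  1.53985045e+00] 0.0357671713134497 [-0.09846362 -0.14612163 -1.22699985]
[-0.1  0.8  1.2] [-0.0016 -0.0001 -0.0001]
```

Scaled: 1.5 mm / 400 = 0.0038, 1 mm / 400 = 0.0025.

arm_command([
  [[0,0.0013,0.0013,0,0,0,1],[0,0.0013,0.0025,0,0,0,1],[0,0.0013,0.0038,0,0,0,1],[0,0.0013,0.0038,0,0,0,1]],
])

```text
time_s: 8.15
ee_pos: [0.4818, 0.1877, 0.0175]
eef_rot: [-3.14, -0.0, 1.54]
force: [-3.0, 0.2, 6.6]
grip_width: 0.0354
grip_force: 20.0
```

Contact felt at 6.6 N. Releasing.

arm_command([
  [[0,0,-0.0013,0,0,0,0.1],[0,0,-0.0013,0,0,0,-0.2],[0,0,-0.0013,0,0,0,-0.3],[0,0,-0.0013,0,0,0,-0.3],[0,0,-0.0375,0,0,0,-0.3],[0,0,-0.1,0,0,0,-0.3],[0,0,-0.2,0,0,0,-0.3],[0,0,-0.2875,0,0,0,-0.3],[0,0,-0.325,0,0,0,-0.3],[0,0,-0.325,0,0,0,-0.3],[0,0,-0.325,0,0,0,-0.3]],
])

```text
time_s: 9.25
ee_pos: [0.4815, 0.1876, 0.1461]
eef_rot: [-3.139, 0.0, 1.54]
force: [-0.3, -0.1, -0.8]
grip_width: 0.0611
grip_force: 0.0
```

```bash
python3 - <<'E'
from h import *
o=ctrl.get_obs();print(o['ee_pos'],o['eef_rot'],o['moment'])
to(.4856,.3115,.148,2.96)
E
```

```text
[0.48152512 0.18761454 0.146112  ] [-3.13890266e+00  2.46392311e-04  1.53982108e+00] [-0.07026272  0.03475597 -0.06449434]
[124.    0.2  -1.9] [-0.0024 -0.0017 -1.4202]
```

Scaled: 124.5 mm / 400 = 0.3113, -2 mm / 400 = -0.005, -1.42 rad / 6.2832 = -0.226.

arm_command([
  [[0.3113,0,-0.005,0,0,-0.226,-0.3],[0.3113,0,-0.005,0,0,-0.226,-0.3],[0.3113,0,-0.005,0,0,-0.226,-0.3],[0.3113,0,-0.005,0,0,-0.226,-0.3],[0.3113,0,-0.005,0,0,-0.226,-0.3],[0.3113,0,-0.005,0,0,-0.226,-0.3],[0.3113,0,-0.005,0,0,-0.226,-0.3],[0.3113,0,-0.005,0,0,-0.226,-0.1],[0.3113,0,-0.005,0,0,-0.226,0.15],[0.3113,0,-0.005,0,0,-0.226,0.15],[0.3113,0,-0.005,0,0,-0.226,0.15],[0.3113,0,-0.005,0,0,-0.226,0.15]],
])

```text
time_s: 10.45
ee_pos: [0.4854, 0.312, 0.1477]
eef_rot: [-3.14, -0.003, 2.957]
force: [-0.3, 0.8, -0.4]
grip_width: 0.0399
grip_force: 0.0
```

```bash
python3 - <<'E'
from h import *
o=ctrl.get_obs();print(o['ee_pos'],o['eef_rot'],o['moment'])
to(.4856,.3118,.047,2.962)
p,d=cams.camera('top'); np.savez('top1.npz',p=p,d=d)
c=cv2.resize(p[210:275,100:235],None,fx=5.9,fy=5.9,interpolation=cv2.INTER_CUBIC); cv2.imwrite('pics/hold1.png',c)
E
```

```text
[0.48535822 0.31195685 0.14773428] [-3.14013092 -0.00336321  2.95738484] [ 0.03489873 -0.00252847 -0.01378238]
[ -0.6   0.  100.7] [-0.0015 -0.0034 -0.0046]
```

View pics/hold1.png

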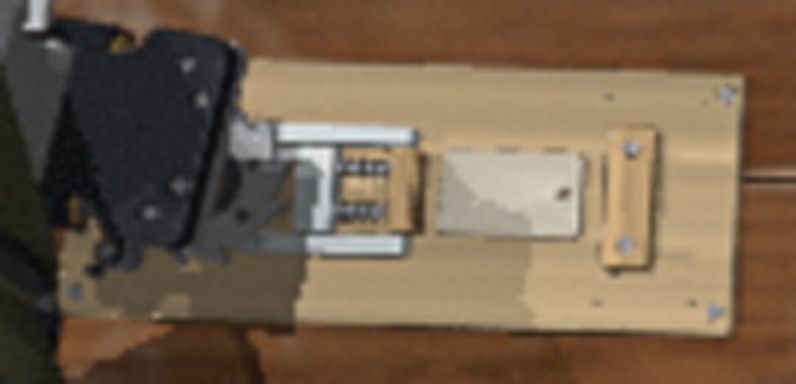

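The tile lies flat in the bed at (437–583, 150–237) in the crop. The gaps are about 6 mm to the jaw and 9 mm to the fence, so the nip should come at roughly 17–19 mm of travel. Next I'll grip the knob.

Scaled: 100 mm / 400 = 0.25, 93 mm / 400 = 0.2325.

arm_command([
  [[0,0,0.0625,0,0,0,0.15],[0,0,0.1375,0,0,0,0.15],[0,0,0.2,0,0,0,0.15],[0,0,0.2325,0,0,0,0.15],[0,0,0.25,0,0,0,0.15],[0,0,0.25,0,0,0,0.15],[0,0,0.25,0,0,0,0.15],[0,0,0.25,0,0,0,0.15]],
])

```text
time_s: 11.3
ee_pos: [0.486, 0.3125, 0.0501]
eef_rot: [3.141, -0.001, 2.96]
force: [-0.8, -0.1, 0.5]
grip_width: 0.0398
grip_force: 0.0
```

arm_command([
  [[0,0,0,0,0,0,1],[0,0,0,0,0,0,1],[0,0,0,0,0,0,1],[0,0,0,0,0,0,1],[0,0,0,0,0,0,1]],
], squeeze=12)

```text
time_s: 11.8
ee_pos: [0.4855, 0.3118, 0.049]
eef_rot: [-3.141, -0.002, 2.96]
force: [-1.3, -4.7, 3.0]
grip_width: 0.0142
grip_force: 12.0
```

```bash
cat > st.py <<'E'
from h import *
def st():
    o=ctrl.get_obs(); print(np.round(o['time_s'],2),'pos',np.round(o['ee_pos']*1000,1),'rot',np.round(o['eef_rot'],4),'F',np.round(o['force'],2),'M',np.round(o['moment'],4),'w',round(o['grip_width']*1000,1),round(o['grip_force'],1),'t6',np.round(o['tau'][5],4))
st()
E
python3 st.py
```

```text
11.8 pos [485.5 311.8  49. ] rot [-3.1407e+00 -2.1000e-03  2.9597e+00] F [-1.29 -4.72  2.97] M [-0.8605  0.1618  0.0009] w 14.2 12.0 t6 0.0064
```

Scaled: -0.8 mm / 400 = -0.002.

arm_command([
  [[0,-0.002,0,0,0,0,1],[0,-0.002,0,0,0,0,1],[0,-0.002,0,0,0,0,1]],
], squeeze=40)

```text
time_s: 12.1
ee_pos: [0.4854, 0.3117, 0.049]
eef_rot: [3.141, -0.002, 2.96]
force: [0.1, 3.4, 1.3]
grip_width: 0.0137
grip_force: 40.0
```

```bash
python3 st.py
```

```text
12.1 pos [485.4 311.7  49. ] rot [ 3.1412e+00 -1.7000e-03  2.9598e+00] F [0.11 3.38 1.32] M [ 0.5267 -0.1015  0.0159] w 13.7 40.0 t6 0.0133
```

Scaled: 0.0873 rad / 6.2832 = 0.0139.

arm_command([
  [[0,0,0,0,0,0.0139,1],[0,0,0,0,0,0.0139,1],[0,0,0,0,0,0.0139,1]],
])

```text
time_s: 12.4
ee_pos: [0.4855, 0.3116, 0.0491]
eef_rot: [3.141, -0.002, 2.875]
force: [-0.2, 2.4, 0.7]
grip_width: 0.014
grip_force: 40.0
```

```bash
python3 st.py
```

```text
12.4 pos [485.5 311.6  49.1] rot [ 3.1414e+00 -1.7000e-03  2.8747e+00] F [-0.18  2.38  0.74] M [ 0.631  -0.1054 -0.0117] w 14.0 40.0 t6 0.2268
```

Scaled: 0.0873 rad / 6.2832 = 0.0139.

arm_command([
  [[0,0,0,0,0,0.0139,1],[0,0,0,0,0,0.0139,1],[0,0,0,0,0,0.0139,1]],
])

```text
time_s: 12.7
ee_pos: [0.4855, 0.3116, 0.0491]
eef_rot: [-3.142, -0.002, 2.788]
force: [1.1, 4.4, 1.1]
grip_width: 0.0137
grip_force: 40.0
```

```bash
python3 st.py
```

```text
12.7 pos [485.5 311.6  49.1] rot [-3.1415e+00 -1.7000e-03  2.7884e+00] F [1.11 4.38 1.05] M [ 0.7825 -0.1044 -0.0472] w 13.7 40.0 t6 0.2034
```

Scaled: 0.0873 rad / 6.2832 = 0.0139.

arm_command([
  [[0,0,0,0,0,0.0139,1],[0,0,0,0,0,0.0139,1],[0,0,0,0,0,0.0139,1]],
])

```text
time_s: 13.0
ee_pos: [0.4854, 0.3115, 0.049]
eef_rot: [-3.141, -0.002, 2.702]
force: [0.4, 4.0, 1.7]
grip_width: 0.0138
grip_force: 40.0
```

```bash
python3 st.py
```

```text
13.0 pos [485.4 311.5  49. ] rot [-3.1412e+00 -1.7000e-03  2.7016e+00] F [0.37 4.   1.74] M [ 0.7745 -0.1766 -0.0611] w 13.8 40.0 t6 0.1884
```

Scaled: 0.0873 rad / 6.2832 = 0.0139.

arm_command([
  [[0,0,0,0,0,0.0139,1],[0,0,0,0,0,0.0139,1],[0,0,0,0,0,0.0139,1]],
])

```text
time_s: 13.3
ee_pos: [0.4854, 0.3115, 0.049]
eef_rot: [-3.141, -0.002, 2.614]
force: [0.8, 3.4, 2.0]
grip_width: 0.0133
grip_force: 40.0
```

```bash
python3 st.py
```

```text
13.3 pos [485.4 311.5  49. ] rot [-3.1409e+00 -1.7000e-03  2.6144e+00] F [0.77 3.43 2.  ] M [ 0.8954 -0.1224 -0.0328] w 13.3 40.0 t6 0.192
```

```bash
cat > st.py <<'E'
from h import *
L=[];T=[];I=[]
for k in range(5):
    p,d=cams.camera('top'); o=ctrl.get_obs(); L.append(o['moment']); T.append(o['tau'][5]); I.append(p)
g=np.mean(I,0); t=o['time_s']; np.save(f'img_{t:.2f}.npy',g)
print(f"{t:.2f} yaw {o['eef_rot'][2]:.4f} theta {np.pi-.0305-o['eef_rot'][2]:.4f} F",np.round(o['force'],1),'Mz %.4f sd %.4f'%(np.mean([m[2] for m in L]),np.std([m[2] for m in L])),'t6 %.4f'%np.mean(T),'w %.1f'%(o['grip_width']*1000))
E
python3 st.py
```

```text
13.55 yaw 2.6119 theta 0.4992 F [0.6 4.3 2. ] Mz -0.0284 sd 0.0160 t6 -0.0362 w 14.1
```

Scaled: 0.0873 rad / 6.2832 = 0.0139.

arm_command([
  [[0,0,0,0,0,0.0139,1],[0,0,0,0,0,0.0139,1],[0,0,0,0,0,0.0139,1]],
])

```text
time_s: 13.85
ee_pos: [0.4854, 0.3114, 0.049]
eef_rot: [-3.141, -0.002, 2.526]
force: [0.7, 3.4, 2.7]
grip_width: 0.0133
grip_force: 40.0
```

```bash
python3 st.py
```

```text
14.10 yaw 2.5243 theta 0.5868 F [0.1 4.2 4. ] Mz 0.0276 sd 0.0278 t6 0.0003 w 13.7
```

Scaled: 0.0873 rad / 6.2832 = 0.0139.

arm_command([
  [[0,0,0,0,0,0.0139,1],[0,0,0,0,0,0.0139,1],[0,0,0,0,0,0.0139,1]],
])

```text
time_s: 14.4
ee_pos: [0.4854, 0.3114, 0.049]
eef_rot: [-3.14, -0.002, 2.439]
force: [-0.4, 4.5, 4.2]
grip_width: 0.0136
grip_force: 40.0
```

```bash
python3 st.py
```

```text
14.65 yaw 2.4369 theta 0.6742 F [0.4 3.2 4.9] Mz -0.0135 sd 0.0347 t6 -0.0136 w 13.7
```

Scaled: 0.0873 rad / 6.2832 = 0.0139.

arm_command([
  [[0,0,0,0,0,0.0139,1],[0,0,0,0,0,0.0139,1],[0,0,0,0,0,0.0139,1]],
])

```text
time_s: 14.95
ee_pos: [0.4853, 0.3113, 0.049]
eef_rot: [-3.14, -0.001, 2.349]
force: [-0.3, 3.4, 4.6]
grip_width: 0.0138
grip_force: 40.0
```

```bash
python3 st.py
```

```text
15.20 yaw 2.3494 theta 0.7617 F [-1.6  4.2  5.6] Mz -0.0181 sd 0.0222 t6 -0.0136 w 13.7
```

Scaled: 0.0873 rad / 6.2832 = 0.0139.

arm_command([
  [[0,0,0,0,0,0.0139,1],[0,0,0,0,0,0.0139,1],[0,0,0,0,0,0.0139,1]],
])

```text
time_s: 15.5
ee_pos: [0.4853, 0.3113, 0.049]
eef_rot: [-3.14, -0.001, 2.262]
force: [-1.1, 3.2, 6.4]
grip_width: 0.0137
grip_force: 40.0
```

```bash
python3 st.py
```

```text
15.75 yaw 2.2621 theta 0.8490 F [0.1 2.6 6.5] Mz -0.0117 sd 0.0125 t6 -0.0213 w 14.0
```

Scaled: 0.0873 rad / 6.2832 = 0.0139.

arm_command([
  [[0,0,0,0,0,0.0139,1],[0,0,0,0,0,0.0139,1],[0,0,0,0,0,0.0139,1]],
])

```text
time_s: 16.05
ee_pos: [0.4853, 0.3113, 0.049]
eef_rot: [-3.14, -0.001, 2.175]
force: [-0.9, 3.2, 6.2]
grip_width: 0.0139
grip_force: 40.0
```

```bash
python3 st.py
```

```text
16.30 yaw 2.1748 theta 0.9363 F [-0.3  3.5  5.1] Mz -0.0369 sd 0.0156 t6 -0.0224 w 14.2
```

Scaled: 0.0873 rad / 6.2832 = 0.0139.

arm_command([
  [[0,0,0,0,0,0.0139,1],[0,0,0,0,0,0.0139,1],[0,0,0,0,0,0.0139,1]],
])

```text
time_s: 16.6
ee_pos: [0.4853, 0.3113, 0.0491]
eef_rot: [-3.14, -0.001, 2.087]
force: [-1.4, 2.7, 6.9]
grip_width: 0.0134
grip_force: 40.0
```

```bash
python3 st.py
```

```text
16.85 yaw 2.0875 theta 1.0236 F [-1.3  2.1  5.7] Mz -0.0236 sd 0.0330 t6 -0.0139 w 14.1
```

```bash
cat > prof.py <<'E'
from h import *
import glob
fs=sorted(glob.glob('img_*.npy'),key=lambda f:float(f[4:-4]))
im=[('0',np.load('top1.npz')['p'].astype(float))]+[(f[4:-4],np.load(f)) for f in fs]
for t,g in im:
    # rectify: rows 238..247 cover tile middle; brightness & saturation along cols 165..212
    s=g[238:247].mean(0); print(t,' '.join('%d'%v for v in s[165:208,0]))
E
python3 prof.py
```

```text
0 93 104 106 104 83 65 46 94 108 116 139 143 148 151 155 161 163 163 164 167 168 171 172 172 176 176 176 176 177 169 156 163 178 124 111 123 124 88 121 128 114 107 113
13.55 96 106 91 107 107 105 90 74 45 94 148 153 161 165 169 171 171 173 174 174 174 175 175 176 176 177 177 178 178 170 157 163 179 124 112 124 124 89 123 129 115 108 114
14.10 97 98 102 88 103 106 106 69 46 91 147 153 161 165 169 170 172 172 174 174 174 175 175 176 177 177 177 178 178 170 157 163 179 124 112 124 124 89 122 130 115 108 114
14.65 108 98 105 95 103 106 105 95 74 62 139 153 161 163 168 170 171 172 173 173 174 174 175 176 176 177 177 177 178 178 160 158 173 162 101 118 125 89 122 129 115 108 114
15.20 106 98 100 104 88 103 107 105 76 54 94 147 162 163 167 169 170 171 172 173 174 174 175 175 176 177 177 177 178 178 170 157 164 180 121 107 121 90 123 130 115 108 114
15.75 98 109 88 107 96 100 105 105 101 82 57 129 161 163 167 169 170 170 172 173 173 174 174 175 175 176 177 177 177 178 178 162 157 173 167 104 115 89 123 129 115 108 114
16.30 96 101 101 98 108 87 103 106 105 81 58 89 156 164 167 168 169 170 171 172 174 173 174 175 175 176 176 177 177 178 178 171 157 159 178 124 102 83 124 130 115 108 114
16.85 106 98 104 93 104 96 100 105 107 107 86 57 138 162 167 168 169 169 170 172 173 173 174 174 175 176 176 177 177 177 178 178 164 159 170 175 102 76 123 130 115 108 114
```

The images show the tile already sliding with the jaw, with its edge about 1–1.5 px (2–3 mm) short of the fence at tooth 2. The nip should therefore come at about 18–19 mm. I'll wind on to tooth 3, measuring at each step.

Scaled: 0.0873 rad / 6.2832 = 0.0139.

arm_command([
  [[0,0,0,0,0,0.0139,1],[0,0,0,0,0,0.0139,1],[0,0,0,0,0,0.0139,1]],
])

```text
time_s: 17.15
ee_pos: [0.4852, 0.3112, 0.049]
eef_rot: [-3.139, -0.001, 2.0]
force: [-2.2, 1.9, 6.7]
grip_width: 0.0138
grip_force: 40.0
```

```bash
python3 st.py
```

```text
17.40 yaw 2.0002 theta 1.1109 F [-1.9  2.5  6.6] Mz 0.0016 sd 0.0290 t6 0.0002 w 14.0
```

Scaled: 0.0873 rad / 6.2832 = 0.0139.

arm_command([
  [[0,0,0,0,0,0.0139,1],[0,0,0,0,0,0.0139,1],[0,0,0,0,0,0.0139,1]],
])

```text
time_s: 17.7
ee_pos: [0.4852, 0.3112, 0.049]
eef_rot: [-3.139, -0.001, 1.913]
force: [-2.1, 2.6, 6.5]
grip_width: 0.0138
grip_force: 40.0
```

```bash
python3 st.py
```

```text
17.95 yaw 1.9129 theta 1.1982 F [-1.9  2.7  6.9] Mz -0.0001 sd 0.0244 t6 -0.0059 w 13.9
```

Scaled: 0.0873 rad / 6.2832 = 0.0139.

arm_command([
  [[0,0,0,0,0,0.0139,1],[0,0,0,0,0,0.0139,1],[0,0,0,0,0,0.0139,1]],
])

```text
time_s: 18.25
ee_pos: [0.4851, 0.3112, 0.049]
eef_rot: [-3.139, -0.0, 1.825]
force: [-2.1, 3.4, 6.2]
grip_width: 0.0135
grip_force: 40.0
```

```bash
python3 st.py
```

```text
18.50 yaw 1.8256 theta 1.2855 F [-1.6  1.9  7.2] Mz -0.0094 sd 0.0275 t6 -0.0174 w 13.5
```

Scaled: 0.0873 rad / 6.2832 = 0.0139.

arm_command([
  [[0,0,0,0,0,0.0139,1],[0,0,0,0,0,0.0139,1],[0,0,0,0,0,0.0139,1]],
])

```text
time_s: 18.8
ee_pos: [0.4851, 0.3112, 0.049]
eef_rot: [-3.139, -0.0, 1.738]
force: [-2.6, 2.4, 7.0]
grip_width: 0.014
grip_force: 40.0
```

```bash
python3 st.py
```

```text
19.05 yaw 1.7383 theta 1.3728 F [-3.4  2.2  7.6] Mz -0.0179 sd 0.0226 t6 -0.0042 w 14.0
```

Scaled: 0.0873 rad / 6.2832 = 0.0139.

arm_command([
  [[0,0,0,0,0,0.0139,1],[0,0,0,0,0,0.0139,1],[0,0,0,0,0,0.0139,1]],
])

```text
time_s: 19.35
ee_pos: [0.485, 0.3112, 0.049]
eef_rot: [-3.139, 0.0, 1.651]
force: [-3.1, 1.7, 7.3]
grip_width: 0.0139
grip_force: 40.0
```

```bash
python3 st.py
```

```text
19.60 yaw 1.6511 theta 1.4600 F [-3.7  2.   6.8] Mz -0.0077 sd 0.0196 t6 0.0107 w 13.5
```

Scaled: 0.0873 rad / 6.2832 = 0.0139.

arm_command([
  [[0,0,0,0,0,0.0139,1],[0,0,0,0,0,0.0139,1],[0,0,0,0,0,0.0139,1]],
])

```text
time_s: 19.9
ee_pos: [0.485, 0.3112, 0.049]
eef_rot: [-3.139, 0.0, 1.564]
force: [-4.4, 1.3, 8.0]
grip_width: 0.0139
grip_force: 40.0
```

```bash
python3 st.py
```

```text
20.15 yaw 1.5638 theta 1.5473 F [-3.8  1.5  7.1] Mz 0.0422 sd 0.0331 t6 0.0376 w 13.7
```

Scaled: 0.0873 rad / 6.2832 = 0.0139.

arm_command([
  [[0,0,0,0,0,0.0139,1],[0,0,0,0,0,0.0139,1],[0,0,0,0,0,0.0139,1]],
])

```text
time_s: 20.45
ee_pos: [0.4849, 0.3112, 0.049]
eef_rot: [-3.139, 0.001, 1.476]
force: [-3.8, 2.9, 8.0]
grip_width: 0.0138
grip_force: 40.0
```

```bash
python3 st.py; python3 prof.py | tail -8
```

```text
20.70 yaw 1.4766 theta 1.6345 F [-3.7  2.   8.1] Mz 0.0525 sd 0.0221 t6 0.0724 w 13.7
16.85 106 98 104 93 104 96 100 105 107 107 86 57 138 162 167 168 169 169 170 172 173 173 174 174 175 176 176 177 177 177 178 178 164 159 170 175 102 76 123 130 115 108 114
17.40 110 92 100 101 95 107 85 102 109 110 80 64 84 155 168 168 168 169 170 172 172 173 174 174 175 176 176 177 177 177 178 178 175 158 161 178 133 85 121 129 115 108 114
17.95 94 106 93 111 95 104 97 96 106 110 112 89 55 135 166 168 168 169 169 170 172 173 174 174 175 175 175 176 177 177 178 178 178 166 160 170 176 102 119 129 115 108 114
18.50 91 105 99 99 99 99 104 84 105 112 113 92 79 81 159 169 168 168 169 170 171 172 173 174 174 175 175 176 176 177 177 178 178 179 157 162 176 115 122 128 115 108 114
19.05 91 99 103 96 108 97 106 98 102 110 112 110 86 62 152 169 168 168 169 170 171 172 173 174 174 175 175 176 177 177 177 178 178 178 163 161 172 115 123 128 115 108 114
19.60 82 97 103 96 108 98 106 98 102 110 112 110 86 62 152 169 168 168 169 170 171 172 173 174 174 175 175 176 176 177 177 178 178 178 162 161 172 115 123 129 115 108 114
20.15 95 81 100 96 109 97 106 98 101 110 113 110 86 62 152 169 168 168 169 170 171 172 173 174 174 175 175 176 177 177 177 178 178 178 163 161 172 115 123 129 115 108 114
20.70 120 83 98 96 108 97 106 98 102 110 113 111 86 62 152 169 168 168 169 170 171 172 173 174 174 175 175 176 177 177 177 178 178 178 163 161 172 115 123 129 115 108 114
```

The tile stopped moving at θ≈1.31. The torque rise agrees: +0.072 N m at θ=1.635, which also puts the nip at about 1.32. The nip falls after tooth 2, so tooth 3 is the first click and tooth 4 (θ≈2.094) is the second. I'll wind to about 2.17.

Scaled: 0.06 rad / 6.2832 = 0.0095.

arm_command([
  [[0,0,0,0,0,0.0095,1],[0,0,0,0,0,0.0191,1],[0,0,0,0,0,0.0286,1],[0,0,0,0,0,0.035,1],[0,0,0,0,0,0.0417,1],[0,0,0,0,0,0.0417,1],[0,0,0,0,0,0.0417,1]],
])

```text
time_s: 21.4
ee_pos: [0.4848, 0.3112, 0.049]
eef_rot: [-3.139, 0.002, 1.215]
force: [-4.6, 1.7, 9.3]
grip_width: 0.0134
grip_force: 40.0
```

```bash
python3 st.py
```

```text
21.65 yaw 1.2146 theta 1.8964 F [-4.8  2.   8.6] Mz 0.1229 sd 0.0103 t6 0.1043 w 14.1
```

Scaled: 0.18 rad / 6.2832 = 0.0286.

arm_command([
  [[0,0,0,0,0,0.0095,1],[0,0,0,0,0,0.0191,1],[0,0,0,0,0,0.0286,1],[0,0,0,0,0,0.0286,1],[0,0,0,0,0,0.0286,1]],
])

```text
time_s: 22.15
ee_pos: [0.4847, 0.3113, 0.049]
eef_rot: [-3.139, 0.002, 1.035]
force: [-5.0, 1.6, 9.1]
grip_width: 0.0133
grip_force: 40.0
```

```bash
python3 st.py
```

```text
22.40 yaw 1.0347 theta 2.0763 F [-5.3  2.7  8.3] Mz 0.1419 sd 0.0263 t6 0.1511 w 14.0
```

Scaled: 0.1 rad / 6.2832 = 0.0159.

arm_command([
  [[0,0,0,0,0,0.008,1],[0,0,0,0,0,0.0143,1],[0,0,0,0,0,0.0159,1],[0,0,0,0,0,0.0159,1]],
])

```text
time_s: 22.8
ee_pos: [0.4847, 0.3113, 0.049]
eef_rot: [-3.139, 0.003, 0.934]
force: [-6.2, 2.3, 8.5]
grip_width: 0.0139
grip_force: 40.0
```

```bash
python3 st.py; python3 prof.py | tail -2
```

```text
23.05 yaw 0.9349 theta 2.1762 F [-5.7  2.4  9.1] Mz 0.2241 sd 0.0126 t6 0.2584 w 13.9
22.40 193 194 189 115 86 92 106 99 102 110 112 109 96 74 143 167 168 168 170 170 171 172 173 174 174 175 176 176 177 177 177 178 179 178 162 161 173 115 123 129 115 108 114
23.05 194 192 196 155 100 87 105 99 102 110 112 110 96 77 142 161 167 168 169 170 171 172 173 174 174 175 176 176 177 178 177 178 178 178 162 161 172 115 123 129 115 108 114
```

The torque jumped as the pawl dropped. I'll ease back gently so the pawl takes the load.

Scaled: -0.085 rad / 6.2832 = -0.0135.

arm_command([
  [[0,0,0,0,0,-0.0032,1],[0,0,0,0,0,-0.0064,1],[0,0,0,0,0,-0.0095,1],[0,0,0,0,0,-0.0135,1],[0,0,0,0,0,-0.0135,1]],
])

```text
time_s: 23.55
ee_pos: [0.4847, 0.3112, 0.049]
eef_rot: [-3.139, 0.002, 1.02]
force: [-5.4, 3.0, 9.0]
grip_width: 0.0139
grip_force: 40.0
```

```bash
python3 st.py
```

```text
23.80 yaw 1.0196 theta 2.0915 F [-5.5  3.   8.2] Mz 0.0653 sd 0.0256 t6 0.0201 w 13.9
```

Scaled: -150 mm / 400 = -0.375, -140 mm / 400 = -0.35, -0.015 rad / 6.2832 = -0.0024.

arm_command([
  [[0,0,0,0,0,-0.0024,1],[0,0,0,0,0,-0.0024,1],[0,0,0,0,0,-0.0024,0.5],[0,0,0,0,0,-0.0024,0.3],[0,0,0,0,0,-0.0024,0.15],[0,0,0,0,0,-0.0024,0.15],[0,0,-0.05,0,0,-0.0024,0.15],[0,0,-0.1375,0,0,-0.0024,0.15],[0,0,-0.25,0,0,-0.0024,0.15],[0,0,-0.35,0,0,-0.0024,0.15],[0,0,-0.375,0,0,-0.0024,0.15],[0,0,-0.375,0,0,-0.0024,0.15]],
])

```text
time_s: 25.0
ee_pos: [0.4861, 0.3115, 0.2001]
eef_rot: [-3.141, -0.001, 1.034]
force: [-0.0, 0.4, 0.0]
grip_width: 0.04
grip_force: 0.0
```

```bash
python3 - <<'E'
from h import *
to(.2,.5,.2,0.95)
E
```

```text
[ 1.560e+01 -3.423e+02  3.000e-01] [-0.0004 -0.0011  0.0836]
```

Scaled: -342 mm / 400 = -0.855, 15 mm / 400 = 0.0375.

arm_command([
  [[0.0375,-0.855,0,0,0,0,0.15],[0.0375,-0.855,0,0,0,0,0.15],[0.0375,-0.855,0,0,0,0,0.15],[0.0375,-0.855,0,0,0,0,0.15],[0.0375,-0.855,0,0,0,0,0.15],[0.0375,-0.855,0,0,0,0,0.15],[0.0375,-0.855,0,0,0,0,0.15],[0.0375,-0.855,0,0,0,0,0.15],[0.0375,-0.855,0,0,0,0,0.15],[0.0375,-0.855,0,0,0,0,0.15]],
])

```text
time_s: 26.0
ee_pos: [0.2002, 0.4985, 0.1984]
eef_rot: [-3.14, 0.003, 1.033]
force: [0.0, -0.2, 0.5]
grip_width: 0.0399
grip_force: 0.0
```

```bash
python3 - <<'E'
from h import *
p,d=cams.camera('top'); W=world('top',d)
c=cv2.resize(p[210:275,100:235],None,fx=5.9,fy=5.9,interpolation=cv2.INTER_CUBIC); cv2.imwrite('pics/hold2.png',c)
m=np.zeros(d.shape,bool); m[212:272,104:234]=1; m&=(W[...,2]>.066)&(W[...,2]<.09)
R=cv2.minAreaRect(np.float32(W[m][:,:2]*1000)); print(R,m.sum())
E
```

```text
((486.0979309082031, 312.9229431152344), (45.745853424072266, 14.549359321594238), 57.11149597167969) 126
```

View pics/hold2.png

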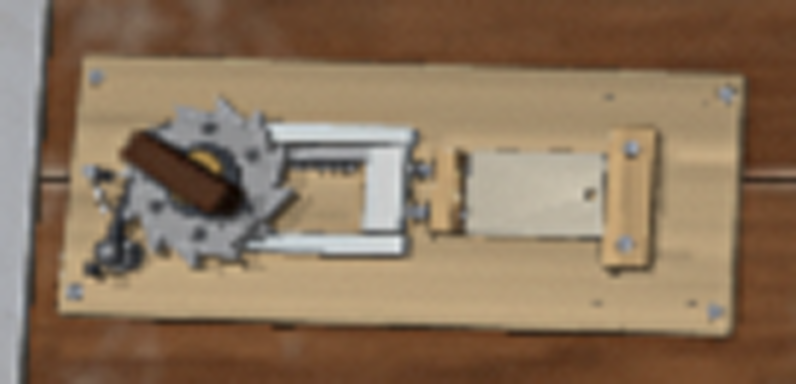

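The tile lies square and flat, pressed against the fence at (465–605, 150–237) in the crop. The bar stands at 57°, which is θ≈2.11 (tooth 4), and the pawl is holding it with the robot clear.

```bash
python3 -c "
from station import ctrl
print(ctrl.hand_in())"
```

```text
the job is handed in; nothing more can be done
None
```

The tile lies flat in the holder against the fence, wound to the second click after the nip (about 12 N, estimated from knob angle and torque), with the pawl holding and the robot clear; I handed it in at about 26 s of robot time, and hand-in returned no verdict.

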